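# Stow the gearmotor and release the locked-out drawer

## Task

Lay the spare gearmotor down flat in the empty compartment of the pulled-out drawer and let go of it. The drawer is locked out: then press the release lever on its slide down and, keeping it pressed, ease the drawer in past the catch, and push the drawer fully home. Leave the other things on the bench where they are.

Things in the scene. Friction and masses are not known exactly. Their poses are not given: they have to be found in the camera images.
- motor_center (a point): Gearmotor lying on the bench: bare-metal gearbox 44 mm long (its x), 30 x 30 mm in section, a round can 27 mm across and 30 mm long on its +x end, a 6 mm shaft standing out 18 mm at its -x end; 92 mm over all, 0.11 to 0.21 kg. The point is the gearbox's centre, 15 mm above what it lies on. Best gripped across the gearbox (its y).
- cabinet: Grey drawer unit fixed to the bench, 230 wide (y), 200 deep (x), 180 mm high. Origin: foot of the middle of its front face; x points into the unit, z up. Its lower drawer is out towards -x. From 90 mm up the closed upper part is an upright face (handles stand out 9 mm) close behind the lever and the shut drawer's front: tilt the tool there, tips forward (+x) and down.
- drawer (a joint): How far the lower drawer is out, m: 0 = fully home, front panel flat against the unit; 0.152 = full extension. Starts near full extension. With the release lever up, a catch stops it at 0.147; hold the lever down until it is in past 0.130, after which it slides freely (1.5 N friction, damper 12 N per m/s; it stays where it is left).
- drawer_floor (a point): Middle of the floor of the drawer's empty compartment, 16 mm above the bench; moves with the drawer, axes as the cabinet. The compartment is 154 (x) x 96 mm (y), its 4 mm walls rise 39 mm above the floor; the narrow compartment on its -y side is full of bits in a rubber insert. The front panel at its -x end rises 72 mm above the floor, 12 mm thick.
- drawer_front (a point): Middle of the outer (-x) side of the drawer's front panel; panel 230 wide (y), 78 mm high, from 10 to 88 mm above the bench; axes as the cabinet; moves with the drawer. The point is on the outside of a thin label frame, 2 mm proud of the panel. With the drawer home it is 14 mm out from the unit's front face.
- lever_pad (a point): Centre of the top of the release lever's thumb pad: dark steel plate 38 (x) x 28 mm (y), 62 mm above the bench, 7 mm above the drawer's side wall, outside its right-hand (-y) slide, 95 mm right of its middle, about 36 mm in front of the unit's face while out. Moves in with the drawer. An upturned lip 8 mm high at its +x end (near side 19 mm from this point) can be pushed against.
- release (a joint): Angle of the release lever, rad: 0 = up (sprung), 0.20 = fully pressed. Hinged 49 mm from the pad's centre on its robot (-x) side; pressing lowers the pad (about 10 mm at full press, 7 N; 1.6 N starts it). Above 0.08 (pad 4 mm down) the drawer is unlocked. It springs up when let go.
- tape: Bystander: roll of blue tape lying flat, 90 mm diameter, 19 mm high. Origin at the centre of its underside.
- minibot: Bystander: small black wheeled robot with a metal wedge nose, about 105 x 90 x 37 mm high. Origin under its middle.
- screwdriver: Bystander: screwdriver lying on the bench, 180 mm long. Origin under its middle.
- remote: Bystander: black remote control, 130 x 46 x 18 mm, lying flat. Origin under its centre.
- squeeze: Bystander: white squeeze bottle, 56 mm diameter, 150 mm high. Origin under its centre.
- water: Bystander: clear water bottle, 64 mm diameter, 210 mm high. Origin under its centre.
Things that resemble listed ones, but are neither listed nor needed, are in the scene too. There is more than one size of the part that bears motor_center; the job needs the middle-sized.

How it is judged:
On the way, in this order (a step that is already met when the one before it is completed fails the run):
1. the gearmotor lies flat in the empty compartment, let go, with the drawer still out (x of motor_center in the frame of drawer_floor between -0.075 and 0.075 m and y of motor_center in the frame of drawer_floor between -0.048 and 0.048 m and z of motor_center in the frame of drawer_floor between 0.008 and 0.021 m and contact force between the fingers and anything else below 0.1 N and value of joint drawer above 0.14 m), for 0.2 s.
2. the lever has been pressed and the drawer eased in past the catch (value of joint drawer below 0.128 m), for 0.1 s.
At the end, for the whole second after the job is handed in: The drawer is fully home (within 4 mm) and at rest, with the gearmotor lying flat in its wide compartment (gearbox centre 8 to 21 mm above the compartment's floor and inside its walls) (x of motor_center in the frame of drawer_floor between -0.075 and 0.075 m and y of motor_center in the frame of drawer_floor between -0.048 and 0.048 m and z of motor_center in the frame of drawer_floor between 0.008 and 0.021 m and value of joint drawer below 0.004 m and velocity of joint drawer between -0.01 and 0.01 m/s); the robot touches nothing.
It fails at once if a bystander on the bench is moved by more than 30 mm (distance of any of tape, minibot, screwdriver, remote, squeeze, water from where it was at the start of the episode above 0.03 m).
It also fails if it takes over 64 s, if anything falls off the work surface, if the arm or the gripper's body presses on something with over 40 N, if the wrist force passes 120 N, or if a joint passes its speed limit or range.

## Robot

A 6-joint arm with a two-finger parallel gripper is mounted at the origin on the work surface. World frame = base frame: x ahead of the robot, y to its left, z up, the work surface at z = 0. Lengths are in m, angles in rad, forces in N, time in s.
With the tool pointing down it reaches from about 0.35 to 0.725 m from the base axis. Payload 4.3 kg.
Tool frame: the origin (TCP) lies between the finger pads; the fingertips stand r.nose_length ahead of it and the grasp point (between the pads) lies 3 mm ahead of it (r.nose_length is the distance from the TCP to the fingertips, in m); z points along the fingers, y is the direction in which the jaws open and shut (so a half turn about z gives the same grasp; the last joint's range is limited). The gripper opens to 85 mm and grips with 20 to 120 N. Pads are 22 mm wide; open, the fingers measure 114 mm over their backs; the gripper's body (76 mm by 85 mm) begins 54 mm behind the grasp point. The pads swing forward as they close: fully open they stand 13 mm farther back than shut.
Start: joints at [-1.382, 0.377, 0.081, 1.274, 0, 1.46], TCP at [0.169, -0.55, 0.253] pointing down, gripper open.
Joint ranges: [-2.72, 2.72], [-0.84, 1.66], [-1.02, 1.22], [-1.77, 2.12], [-1.37, 1.28], [-3.14, 3.14]. Speed limits (rad/s): [2.57, 2.57, 3.14, 3.14, 3.14, 3.14].

## Interface

Orientations are given as [roll, pitch, yaw] about the fixed x, y, z axes, in that order (R = Rz(yaw) Ry(pitch) Rx(roll)).
In Python, from bench import sensors, viewer, order, spotter, r gives the robot as it stands.
- The arm moves only by the tool apply_moves, never from a script. Its argument "steps" is text: rows parted by semicolons, each of 5 numbers parted by spaces: the opening in per cent of the stroke, from 0 (shut) to 100 (fully open), then the shift along the world's x, y, z in mm, then the turn about the world's z in rad. A call has 1 to 12 rows; each row shifts and turns the commanded pose from where the row before left it; what a row does not reach is not made up. A row lasts 1/10 s, in which the tool goes at most 50 mm and 8.59 degrees, less where a joint would pass 70% of its speed; a pose out of reach is approached as far as the arm can. A call with a gripper value outside its range is refused whole. The fingers move at their own pace and stop on an object; "grip_force" is the grip in N (left out, the last holds). Time passes only in rows, so rows that do not move let the fingers close. It gives the time, the measured TCP pose, the force and the opening at its end, in the units of the state.
- sensors.observe(): the state, without advancing time (a new reading comes with each control period).
- viewer.get_image(name): name is "scene" or "top" or "wrist"; returns (picture, depth): 480x640x3 uint8, blue, green, red; 480x640 float32, m along the optical axis (not along the pixel's ray), 0 where there is no reading.
- viewer.camera_model(name): a dict with "fx", "fy", "cx", "cy" (pixels), "dist_coeffs" ([k1, k2, p1, p2, k3] as OpenCV has them; the pictures are not rectified), "position" and "rotation" of the camera in the world; the wrist camera has in their place "hand_eye" (4x4, takes a point from camera to tool coordinates, whose origin is the TCP and whose axes are the flange's). Camera axes: x right, y down, z forward; pixel columns grow to the right and rows downward; lengths in m; the calibration is good to about 2 mm. A picture is of the moment at which its call begins: read the wrist's pose just before it. camera_model takes no time and is no camera call.
- order.finish_job(): hands the job in, once; it reports no verdict.
Trained networks look in the newest picture that a camera, given by its name, has taken for a name from the list of things; names that differ only in an ending like _2 or _b are one class to them, and where a whole thing is asked for, a point or a joint stands for the part that bears it (a point fixed in the world has none). Each returns a list of dicts, best first, with "score" (0 to 1); they miss things now and then, are a little off and sometimes report something else, mostly with a low value. They report only what shows in the picture. A call takes as long as a camera call. They do not tell look-alikes from the thing itself.
- spotter.recognise(camera, thing): "uv" ([column, row] in pixels, amid what is visible of it).
- spotter.regions_of(camera, thing): "pixels" (480x640 bool, what is visible of it) and "uv" ([column, row] in pixels, amid what is visible of it).
- spotter.spot_point(camera, thing): "uv" ([column, row] in pixels: a listed point, or the origin of a listed thing).
The state is a dict: "clock": time; "joint_pos": joint angles; "qd": joint speeds; "joint_torque": joint torques, N m; "tool_pos": TCP position; "tool_rot": TCP orientation; "wrist_force": force on the tool from outside, world axes, zero at the start; "wrist_torque": the same for the moment, N m; "gripper_width": opening from 0.0 (shut) to 1.0 (fully open).
Only numpy, scipy, OpenCV 4.12 (cv2) and the standard library are available. Lean on these libraries where they do the work, as an engineer would, in place of code of your own. Each camera call takes 0.05 s, during which the arm holds its last target.

## Working session

There is one attempt and no reset: what is moved stays moved. The work goes in short steps, Python scripts to look and compute and a tool call to move; the robot and the scene stay as the last step left them, time stands still between calls to the robot, and variables do not carry over. Pictures are saved under pics/ and viewed, and the job is handed in when it is done.

Besides the shell and the picture viewer there is one more tool, called after "Call:" as name(argument=value, ...), one argument or row to a line, values as JSON. apply_moves: Moves the arm, as the interface text tells. Its arguments: {"type":"object","properties":{"steps":{"type":"string"},"grip_force":{"type":"number"}},"required":["steps"]}

```bash
mkdir -p pics; ls; python3 - <<'E'
from bench import sensors, viewer, order, spotter, r
import cv2
s=sensors.observe(); print({k:s[k] for k in ['clock','tool_pos','tool_rot','wrist_force','gripper_width']}, r.nose_length)
for n in ['scene','top']:
    im,d=viewer.get_image(n); cv2.imwrite(f'pics/{n}0.png',im)
    import numpy as np; np.save(f'pics/{n}0.npy',d)
    c=viewer.camera_model(n); print(n,c)
E
```

```text
pics
{'clock': 0.0, 'tool_pos': array([ 0.16915001, -0.5488839 ,  0.25233079]), 'tool_rot': array([-3.13945885e+00, -2.51330412e-04,  2.98808969e-01]), 'wrist_force': array([-0.14313469, -0.93501356, -1.91439534]), 'gripper_width': 1.0011070626049843} 0.022
scene {'fx': 451.076594329844, 'fy': 451.076594329844, 'cx': 322.662572439197, 'cy': 237.22641129099296, 'dist_coeffs': array([-0.0007537,  0.       ,  0.       ,  0.       ,  0.       ]), 'position': array([ 0.91729408, -0.71223947,  0.7765318 ]), 'rotation': array([-2.30306121,  0.00947111,  0.48150478])}
top {'fx': 476.62739644614146, 'fy': 476.62739644614146, 'cx': 318.7855011633461, 'cy': 240.0952995650828, 'dist_coeffs': array([-0.00865688,  0.        ,  0.        ,  0.        ,  0.        ]), 'position': array([ 0.39090607, -0.01985186,  1.34883155]), 'rotation': array([-3.02015062,  0.00469945, -1.59311779])}
```

View pics/scene0.png

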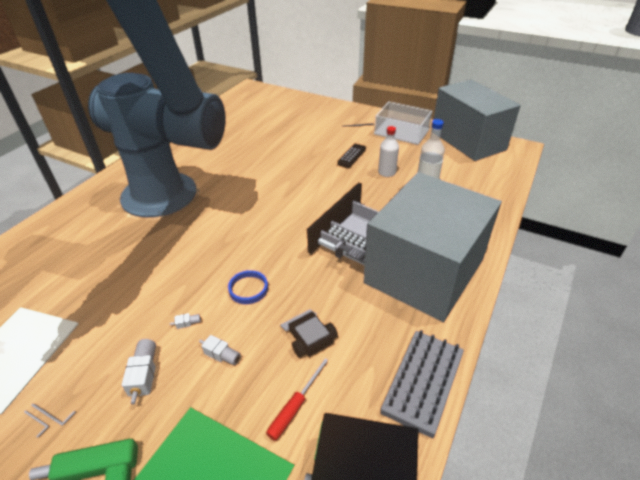

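View pics/top0.png

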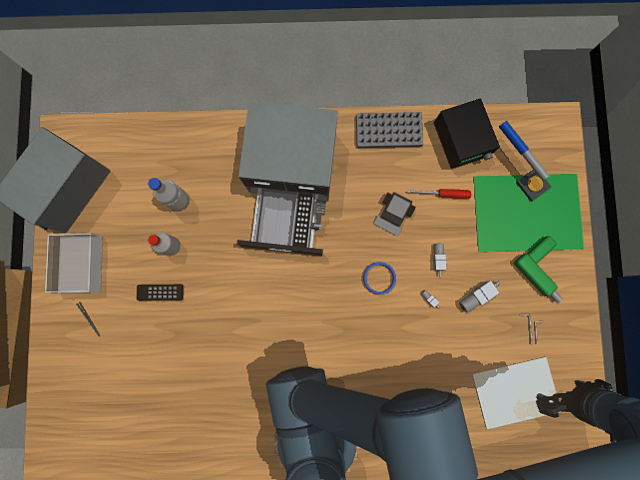

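```bash
cat > h.py <<'E'
from bench import sensors, viewer, order, spotter, r
import cv2, numpy as np
from scipy.spatial.transform import Rotation as R
def Rm(v): return R.from_euler('xyz',v).as_matrix()
def campose(n, s=None):
    c=viewer.camera_model(n); K=np.array([[c['fx'],0,c['cx']],[0,c['fy'],c['cy']],[0,0,1]])
    if 'hand_eye' in c:
        s=s or sensors.observe(); T=np.eye(4);T[:3,:3]=Rm(s['tool_rot']);T[:3,3]=s['tool_pos'];T=T@c['hand_eye']
        return K,c['dist_coeffs'],T[:3,:3],T[:3,3]
    return K,c['dist_coeffs'],Rm(c['rotation']),np.array(c['position'])
def ray(P,uv):
    K,D,Rc,p=P; u=cv2.undistortPoints(np.array(uv,float).reshape(-1,1,2),K,D).reshape(-1,2)
    return np.c_[u,np.ones(len(u))]
def atz(P,uv,z):
    d=ray(P,uv)@P[2].T; return P[3]+d*((z-P[3][2])/d[:,2])[:,None]
def atd(P,uv,dep):
    return P[3]+(ray(P,uv)*np.array(dep)[:,None])@P[2].T
def proj(P,X):
    K,D,Rc,p=P; Y=(np.array(X,float).reshape(-1,3)-p)@Rc
    return cv2.projectPoints(Y,np.zeros(3),np.zeros(3),K,D)[0].reshape(-1,2)
E
python3 - <<'E'
from h import *
P=campose('top'); im,d=viewer.get_image('top'); print(P[2])
for nm in ['motor_center','drawer_floor','drawer_front','lever_pad','cabinet']:
    z={'motor_center':.015,'drawer_floor':.016,'drawer_front':.049,'lever_pad':.062,'cabinet':0}[nm]
    for q in spotter.spot_point('top',nm)[:5]:
        u,v=q['uv']; dd=d[int(v),int(u)]
        print(nm,round(q['score'],2),np.round(q['uv'],1),atz(P,[q['uv']],z).round(4), atd(P,[q['uv']],[dd]).round(3))
for q in spotter.regions_of('top','motor_center')[:5]:
    m=q['pixels'];vv,uu=np.nonzero(m);X=atz(P,np.c_[uu,vv],.022)[:,:2];c=X.mean(0);w,V=np.linalg.eigh(np.cov((X-c).T));pr=(X-c)@V
    print(q['score'],q['uv'],m.sum(),c.round(3),np.ptp(pr,axis=0).round(3),np.arctan2(V[1,1],V[0,1]))
cv2.imwrite('pics/m1.png',cv2.resize(im[230:330,380:520],None,fx=5,fy=5,interpolation=cv2.INTER_CUBIC))
cv2.imwrite('pics/d1.png',cv2.resize(im[150:270,220:350],None,fx=5,fy=5,interpolation=cv2.INTER_CUBIC))
E
```

```text
[[-0.02231936 -0.99237499  0.12121769]
 [-0.99973985  0.02272439  0.00195978]
 [-0.00469944 -0.12114241 -0.99262401]]
motor_center 0.76 [482.1 292.5] [[ 0.3966 -0.4679  0.015 ]] [[ 0.397 -0.459  0.042]]
motor_center 0.69 [433.9 299.3] [[ 0.381 -0.333  0.015]] [[ 0.381 -0.333  0.017]]
motor_center 0.61 [439.3 264.9] [[ 0.4761 -0.353   0.015 ]] [[ 0.475 -0.348  0.035]]
drawer_floor 0.82 [278.9 218. ] [[0.6193 0.0944 0.016 ]] [[0.618 0.094 0.021]]
drawer_floor 0.22 [280.1 254.3] [[0.516  0.0923 0.016 ]] [[0.517 0.093 0.003]]
drawer_front 0.57 [280.  250.6] [[0.5231 0.0897 0.049 ]] [[0.52  0.087 0.076]]
lever_pad 0.66 [321.4 211.4] [[ 0.6271 -0.0262  0.062 ]] [[ 0.626 -0.026  0.067]]
lever_pad 0.15 [284.6 198.6] [[0.6652 0.0741 0.062 ]] [[ 0.391 -0.02   1.349]]
cabinet 0.67 [288.5 196.3] [[0.6849 0.0673 0.    ]] [[0.682 0.066 0.015]]
0.94 [477.6, 297.0] 613 [ 0.387 -0.457] [0.047 0.126] 2.1244909549444264
0.62 [430.9, 299.3] 171 [ 0.38  -0.321] [0.026 0.059] -2.3871354976250445
0.6 [437.5, 259.9] 337 [ 0.496 -0.351] [0.034 0.084] 3.1067181703120585
```

View pics/m1.png

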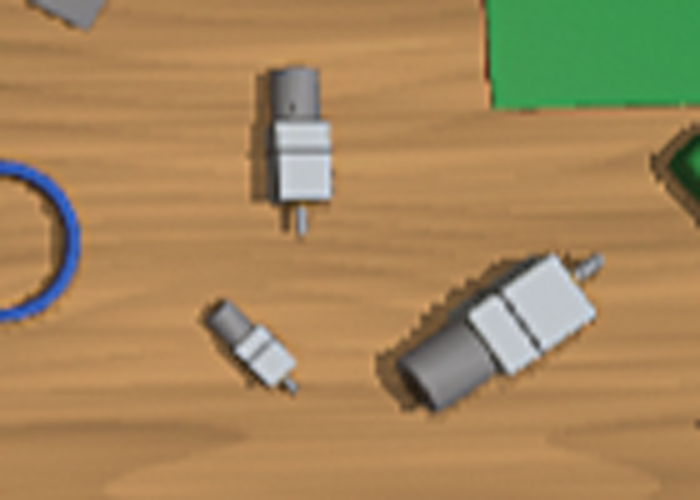

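View pics/d1.png

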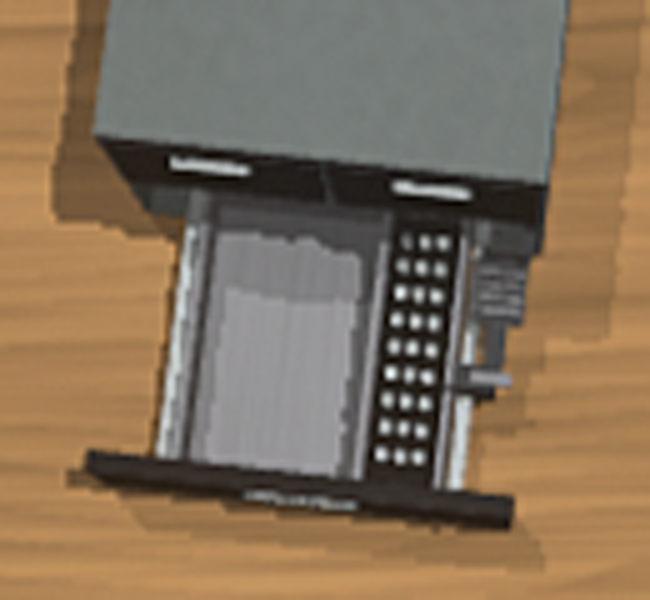

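```bash
python3 - <<'E'
from h import *
P=campose('top'); d=np.load('pics/top0.npy')
vv,uu=np.mgrid[90:275,220:350]; vv=vv.ravel();uu=uu.ravel(); X=atd(P,np.c_[uu,vv],d[vv,uu])
def rect(m,n):
    c,wh,a=cv2.minAreaRect((X[m][:,:2]*1000).astype(np.float32)); print(n,m.sum(),np.round(c,1),np.round(wh,1),round(a,2),'z',np.median(X[m][:,2]).round(4))
rect((X[:,2]>.165)&(X[:,2]<.2),'cabtop')
pm=(X[:,2]>.075)&(X[:,2]<.1)&(X[:,0]<.56); rect(pm,'panel')
for z in (.17,.18): pass
c5=lambda u,v:(220+u/5-.4,150+v/5-.4)
print('panel top edge outer', atz(P,[c5(85,468),c5(512,512)],.088).round(4),'inner',atz(P,[c5(92,450),c5(512,495)],.088).round(4))
print('cab top front corners', atz(P,[c5(95,135),c5(547,187)],.180).round(4))
# motor gearbox top
c=lambda u,v:(380+u/5-.4,230+v/5-.4)
print('gb',atz(P,[c(276,121),c(330,121),c(281,203),c(330,200)],.03).round(4))
print('can tip, shaft tip',atz(P,[c(295,67)],.027).round(4),atz(P,[c(302,237)],.015).round(4))
E
```

```text
cabtop 7230 [778.7  55.9] [230.6 211.9] 82.41 z 0.1812
panel 430 [528.9  88.3] [228.4  14.1] 82.52 z 0.0887
panel top edge outer [[ 0.5416  0.2019  0.088 ]
 [ 0.5128 -0.0252  0.088 ]] inner [[ 0.5511  0.1981  0.088 ]
 [ 0.5219 -0.0254  0.088 ]]
cab top front corners [[ 0.6991  0.1804  0.18  ]
 [ 0.667  -0.0461  0.18  ]]
gb [[ 0.5063 -0.3384  0.03  ]
 [ 0.5056 -0.3683  0.03  ]
 [ 0.4607 -0.3388  0.03  ]
 [ 0.4618 -0.366   0.03  ]]
can tip, shaft tip [[ 0.5365 -0.3513  0.027 ]] [[ 0.4423 -0.3532  0.015 ]]
```

Call:
apply_moves(
  steps="60 39 24 -12 -0.035;60 39 24 -12 -0.035;60 39 24 -12 -0.035;60 39 24 -12 -0.035;60 39 24 -12 -0.035;60 39 24 -12 -0.035;60 39 24 -12 -0.035;60 39 24 -12 -0.035;60 3 4 0 0;60 0 0 0 0;60 0 0 0 0",
  grip_force=40,
)

```text
clock: 1.55
tool_pos: [0.4837, -0.3542, 0.1577]
tool_rot: [3.141, 0.0, 0.018]
wrist_force: [0.2, 0.6, -0.3]
gripper_width: 0.601
```

```bash
python3 - <<'E'
from h import *
s=sensors.observe(); print(s['joint_pos'].round(3),s['tool_pos'].round(4),s['tool_rot'].round(3))
im,d=viewer.get_image('wrist'); P=campose('wrist',s); cv2.imwrite('pics/w1.png',im)
print(P[3],P[2])
for q in spotter.spot_point('wrist','motor_center')[:4]: print(q['score'],q['uv'],atz(P,[q['uv']],.015))
for q in spotter.regions_of('wrist','motor_center')[:3]:
    m=q['pixels'];vv,uu=np.nonzero(m);X=atd(P,np.c_[uu,vv],d[vv,uu]);g=X[:,2]>.0285;c,wh,a=cv2.minAreaRect((X[g][:,:2]*1000).astype(np.float32)); print(q['score'],q['uv'],c,wh,a,X[:,2].max())
E
```

```text
[-7.370e-01  4.680e-01 -3.100e-02  1.072e+00 -1.000e-03  2.386e+00] [ 0.4837 -0.3542  0.1577] [3.141 0.    0.018]
[ 0.55395299 -0.35288817  0.27733965] [[ 1.76237956e-02 -9.60895666e-01 -2.76349273e-01]
 [-9.99844653e-01 -1.70108623e-02 -4.61515218e-03]
 [-2.66259712e-04  2.76387680e-01 -9.61046190e-01]]
0.84 [323.6, 234.2] [[ 0.48294925 -0.3534699   0.015     ]]
0.84 [456.4, 337.6] [[ 0.38892299 -0.47430784  0.015     ]]
0.79 [298.9, 346.6] [[ 0.37720842 -0.33291336  0.015     ]]
0.9 [321.8, 218.5] (507.1630859375, -354.18536376953125) (93.59954833984375, 29.053110122680664) 0.518744707107544 0.27733964667705835
0.74 [292.9, 343.2] (553.9530029296875, -352.88818359375) (0.0, 0.0) 0.0 0.27733964667705835
0.66 [464.2, 323.0] (467.27850341796875, -404.14837646484375) (201.36257934570312, 106.18778991699219) 31.642091751098633 0.27733964667705835
```

View pics/w1.png

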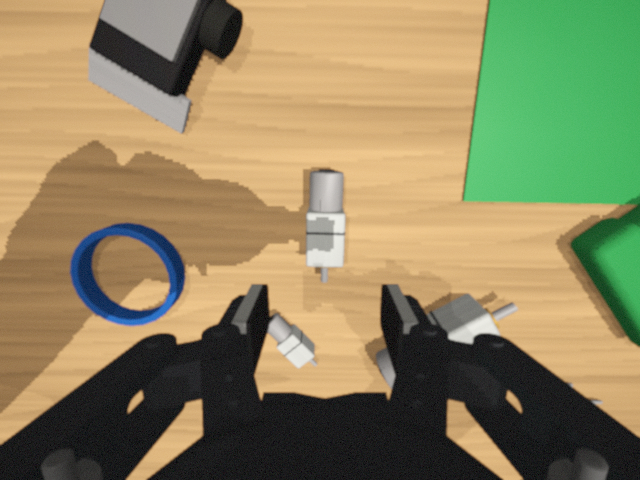

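Call:
apply_moves(
  steps="60 -0.5 0.5 -40 0;60 0 0 -40 0;60 0 0 -30 0;60 0 0 -20 0;60 0 0 0 0;60 0 0 0 0;0 0 0 0 0;0 0 0 0 0;0 0 0 0 0;0 0 0 0 0;0 0 0 0 0",
  grip_force=40,
)

```text
clock: 2.8
tool_pos: [0.485, -0.3546, 0.0295]
tool_rot: [3.138, -0.003, 0.019]
wrist_force: [-1.9, -0.8, 7.2]
gripper_width: 0.344
```

Call:
apply_moves(
  steps="0 0 0 20 0;0 0 0 40 0;0 0 0 40 0;0 0 0 30 0.05;0 6 20 0 0.145;0 6 22 0 0.145;0 6 22 0 0.145;0 6 22 0 0.145;0 6 22 0 0.145;0 6 22 0 0.145;0 6 22 0 0.145;0 6 22 0 0.145",
)

```text
clock: 4.0
tool_pos: [0.5317, -0.1779, 0.1575]
tool_rot: [-3.142, -0.0, 1.235]
wrist_force: [0.3, -0.5, -2.6]
gripper_width: 0.344
```

Call:
apply_moves(
  steps="0 6 22 0 0.145;0 6 22 0 0.145;0 6 22 0 0.145;0 6 22 0 0.145;0 6 22 0 0.145;0 6 22 0 0.145;0 6 22 0 0.145;0 6 22 0 0.145;0 6 22 0 0.145;0 6 22 0 0.145;0 0 0 0 0.145;0 0 0 0 0.14",
)

```text
clock: 5.2
tool_pos: [0.5916, 0.042, 0.1573]
tool_rot: [3.141, -0.0, 2.971]
wrist_force: [0.2, 0.1, -2.3]
gripper_width: 0.347
```

```bash
python3 - <<'E'
from h import *
s=sensors.observe(); print(s['joint_pos'].round(3),s['tool_pos'].round(4),s['tool_rot'].round(3),s['wrist_force'],s['gripper_width'])
im,d=viewer.get_image('wrist'); P=campose('wrist',s); cv2.imwrite('pics/w2.png',im)
for n,z in [('drawer_floor',.016),('lever_pad',.062)]:
  for q in spotter.spot_point('wrist',n)[:2]: print(n,q['score'],q['uv'],atz(P,[q['uv']],z))
E
```

```text
[-0.036  0.456 -0.051  1.064  0.     0.134] [0.5916 0.042  0.1573] [ 3.141 -0.     2.971] [ 0.23372043  0.1267957  -2.28269125] 0.3470138441757271
drawer_floor 0.92 [395.1, 248.3] [[0.61391308 0.0974131  0.016     ]]
lever_pad 0.87 [247.6, 320.6] [[ 0.63423884 -0.02152074  0.062     ]]
lever_pad 0.74 [39.6, 313.8] [[ 0.60351193 -0.16806131  0.062     ]]
```

View pics/w2.png

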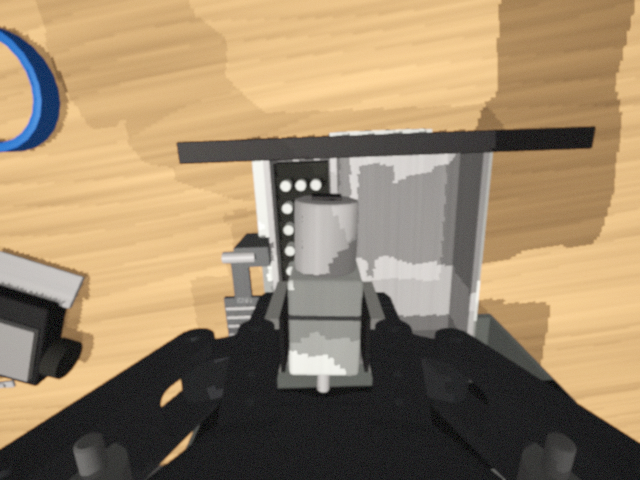

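Call:
apply_moves(
  steps="0 12 27 0 0.02;0 12 27 0 0.02;0 0 0 0 0;0 0 0 0 0",
)

```text
clock: 5.75
tool_pos: [0.6156, 0.0951, 0.1572]
tool_rot: [-3.141, -0.0, 3.003]
wrist_force: [0.3, -0.9, -1.7]
gripper_width: 0.345
```

```bash
python3 - <<'E'
from h import *
s=sensors.observe(); print(s['joint_pos'].round(3),s['tool_pos'].round(4),s['tool_rot'].round(3),s['wrist_force'],s['gripper_width'])
im,d=viewer.get_image('wrist'); P=campose('wrist',s); 
for n,z in [('drawer_floor',.016),('lever_pad',.062),('motor_center',s['tool_pos'][2]-.01)]:
  for q in spotter.spot_point('wrist',n)[:2]: print(n,q['score'],q['uv'],atz(P,[q['uv']],z))
# overlay predicted inner compartment rim z=.055 for centre (.614,.097)
psi=-.132; c=np.array([.614,.097]); A=np.array([[np.cos(psi),-np.sin(psi)],[np.sin(psi),np.cos(psi)]])
q=np.array([[-77,-48],[77,-48],[77,48],[-77,48]])/1000
for z,col in ((.055,(0,0,255)),(.016,(0,255,0))):
  pts=proj(P,np.c_[c+q@A.T,np.full(4,z)]); cv2.polylines(im,[pts.astype(int).reshape(-1,1,2)],True,col,1)
cv2.imwrite('pics/w3.png',im)
E
```

```text
[ 0.052  0.515  0.044  1.1   -0.     0.191] [0.6156 0.0951 0.1572] [-3.141 -0.     3.003] [ 0.30513589 -0.93909512 -1.70442216] 0.34528740255569196
lever_pad 0.71 [165.0, 298.7] [[ 0.63495188 -0.02155712  0.062     ]]
motor_center 0.91 [323.5, 310.1] [[0.61472343 0.09488132 0.14715707]]
```

View pics/w3.png

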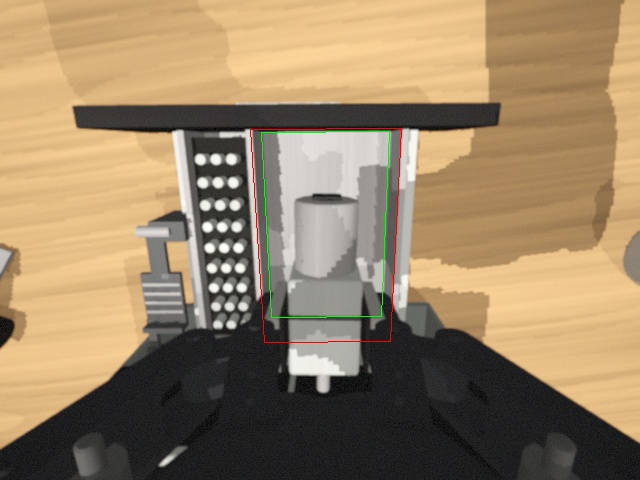

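Call:
apply_moves(
  steps="0 0 1 -35 0;0 0 0 -35 0;0 0 0 -22 0;0 0 0 -10 0;0 0 0 -4 0;0 0 0 -3 0;0 0 0 0 0;0 0 0 0 0",
)

```text
clock: 6.75
tool_pos: [0.6169, 0.096, 0.0497]
tool_rot: [3.141, 0.002, 3.004]
wrist_force: [0.7, 0.6, -2.7]
gripper_width: 0.345
```

Call:
apply_moves(
  steps="0 0 0 -2 0;0 0 0 -1.5 0;0 0 0 0 0;0 0 0 0 0",
)

```text
clock: 7.15
tool_pos: [0.6164, 0.096, 0.0455]
tool_rot: [3.141, 0.002, 3.004]
wrist_force: [0.1, 0.3, 2.9]
gripper_width: 0.342
```

Touching the floor. Release and rise.

Call:
apply_moves(
  steps="60 0 0 0 0;60 0 0 0 0;60 0 0 0 0;60 0 0 0 0;60 0 0 10 0;60 0 0 30 0;60 0 0 40 0;60 0 0 40 0;60 -30 0 10 -0.1;60 -30 0 0 -0.1;60 0 0 0 0;60 0 0 0 0",
)

```text
clock: 8.35
tool_pos: [0.5555, 0.096, 0.1756]
tool_rot: [3.141, 0.001, 2.805]
wrist_force: [0.6, 0.5, -0.1]
gripper_width: 0.599
```

```bash
python3 - <<'E'
from h import *
s=sensors.observe(); print(s['joint_pos'].round(3),s['tool_pos'].round(4),s['tool_rot'].round(3),s['wrist_force'],s['gripper_width'])
im,d=viewer.get_image('wrist'); P=campose('wrist',s); 
for n,z in [('drawer_floor',.016),('lever_pad',.062),('motor_center',.031),('drawer_front',.049)]:
  for q in spotter.spot_point('wrist',n)[:2]: print(n,q['score'],q['uv'],atz(P,[q['uv']],z))
cv2.imwrite('pics/w4.png',im); np.save('pics/w4.npy',d)
im,d=viewer.get_image('scene');cv2.imwrite('pics/s4.png',cv2.resize(im[170:320,270:520],None,fx=3,fy=3,interpolation=cv2.INTER_CUBIC))
E
```

```text
[ 0.059  0.387 -0.109  1.074  0.     0.395] [0.5555 0.096  0.1756] [3.141e+00 1.000e-03 2.805e+00] [ 0.55418399  0.52536045 -0.14872314] 0.5994045689679488
motor_center 0.66 [344.5, 294.5] [[0.61395284 0.09421276 0.031     ]]
drawer_front 0.76 [300.3, 196.9] [[0.51944207 0.08991309 0.049     ]]
```

View pics/w4.png

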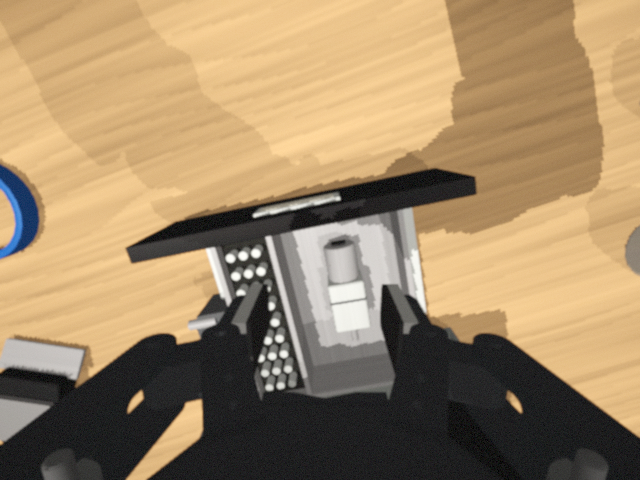

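View pics/s4.png

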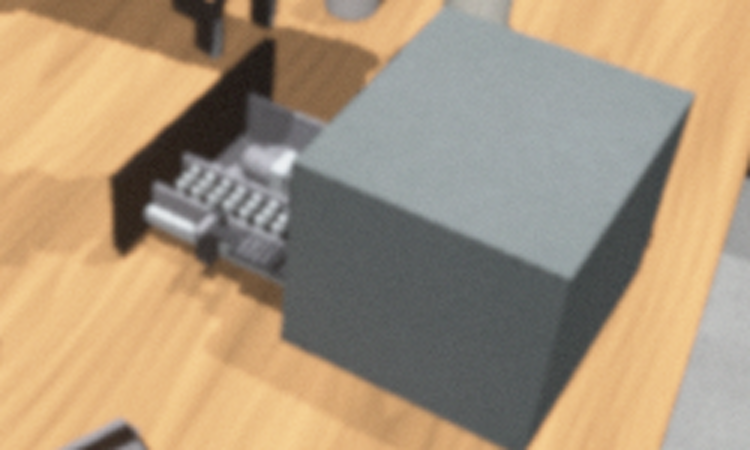

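```bash
python3 - <<'E'
from h import *
c=viewer.camera_model('wrist'); print(c['hand_eye'])
s=sensors.observe();P=campose('wrist',s);d=np.load('pics/w4.npy')
T=np.array(c['hand_eye']); vv,uu=np.mgrid[180:480:2,0:640:2];vv=vv.ravel();uu=uu.ravel();k=(d[vv,uu]>0)&(d[vv,uu]<.2);uu,vv=uu[k],vv[k]
Y=(ray(P,np.c_[uu,vv])*d[vv,uu][:,None])@T[:3,:3].T+T[:3,3]
print(len(Y))
for z in range(-130,30,8):
  m=(Y[:,2]>z/1000)&(Y[:,2]<(z+8)/1000)
  if m.any(): print(z,m.sum(),'x',Y[m,0].min().round(3),Y[m,0].max().round(3),'y',Y[m,1].min().round(3),Y[m,1].max().round(3), 'inner',np.abs(Y[m,1]).min().round(3))
print(d[470,320],d[440,100])
E
```

```text
[[-7.59086966e-04 -9.61464369e-01 -2.74928520e-01  6.97036862e-02]
 [ 9.99999380e-01 -9.53664227e-04  5.74068047e-04 -1.65290626e-05]
 [-8.14135467e-04 -2.74927914e-01  9.61464497e-01 -1.19672159e-01]
 [ 0.00000000e+00  0.00000000e+00  0.00000000e+00  1.00000000e+00]]
17420
-82 1297 x 0.012 0.021 y -0.058 0.056 inner 0.007
-74 3671 x 0.003 0.021 y -0.066 0.064 inner 0.0
-66 3478 x -0.008 0.018 y -0.066 0.065 inner 0.0
-58 3001 x -0.013 0.018 y -0.064 0.063 inner 0.0
-50 1393 x -0.013 0.018 y -0.062 0.062 inner 0.006
-42 1994 x -0.013 0.016 y -0.061 0.059 inner 0.022
-34 1046 x -0.013 0.014 y -0.058 0.058 inner 0.024
-26 292 x -0.007 0.014 y -0.054 0.052 inner 0.025
-18 318 x -0.012 0.012 y -0.038 0.039 inner 0.025
-10 279 x -0.011 0.011 y -0.039 0.039 inner 0.025
-2 225 x -0.011 0.011 y -0.039 0.039 inner 0.025
6 181 x -0.011 0.011 y -0.039 0.039 inner 0.025
14 88 x -0.108 0.011 y -0.032 0.108 inner 0.025
22 77 x -0.109 -0.104 y 0.094 0.107 inner 0.094
0.061601046 0.07562524
```

Call:
apply_moves(
  steps="100 0 -35 0 0;100 0 -35 0 0;100 14 -35 0 0;100 18 -35 0 0;100 17 -34 -15 0;100 0 0 -30 0;100 0 0 0 0;100 0 0 0 0",
)

```text
clock: 9.45
tool_pos: [0.6039, -0.0776, 0.1292]
tool_rot: [3.142, -0.003, 2.804]
wrist_force: [-0.2, 0.4, 0.3]
gripper_width: 0.996
```

```bash
python3 - <<'E'
from h import *
s=sensors.observe(); print(s['joint_pos'].round(3),s['tool_pos'].round(4),s['tool_rot'].round(3),s['wrist_force'],s['gripper_width'])
im,d=viewer.get_image('wrist'); P=campose('wrist',s); cv2.imwrite('pics/w5.png',im)
for n,z in [('lever_pad',.062),('drawer_front',.049)]:
  for q in spotter.spot_point('wrist',n)[:2]: print(n,q['score'],q['uv'],atz(P,[q['uv']],z))
T=np.array(viewer.camera_model('wrist')['hand_eye']); vv,uu=np.mgrid[100:480:2,0:640:2];vv=vv.ravel();uu=uu.ravel();k=(d[vv,uu]>0)&(d[vv,uu]<.17);uu,vv=uu[k],vv[k]
Y=(ray(P,np.c_[uu,vv])*d[vv,uu][:,None])@T[:3,:3].T+T[:3,3]
for z in range(-98,30,6):
  m=(Y[:,2]>z/1000)&(Y[:,2]<(z+6)/1000)
  if m.any(): print(z,m.sum(),'x',Y[m,0].min().round(3),Y[m,0].max().round(3),'y',Y[m,1].min().round(3),Y[m,1].max().round(3), 'inner',np.abs(Y[m,1]).min().round(3))
im,d=viewer.get_image('scene');cv2.imwrite('pics/s5.png',cv2.resize(im[120:320,250:520],None,fx=2.9,fy=2.9,interpolation=cv2.INTER_CUBIC))
im,d=viewer.get_image('top');cv2.imwrite('pics/t5.png',cv2.resize(im[130:290,200:420],None,fx=3.6,fy=3.6,interpolation=cv2.INTER_CUBIC))
E
```

```text
[-0.232  0.507 -0.044  1.023  0.     0.105] [ 0.6039 -0.0776  0.1292] [ 3.142e+00 -3.000e-03  2.804e+00] [-0.19479639  0.35242887  0.30149908] 0.9957896463155829
lever_pad 0.61 [427.9, 283.5] [[ 0.63558341 -0.02196822  0.062     ]]
-86 54 x 0.019 0.021 y -0.019 0.02 inner 0.007
-80 1482 x 0.012 0.021 y -0.058 0.025 inner 0.003
-74 2225 x 0.004 0.021 y -0.064 0.062 inner 0.0
-68 2607 x -0.003 0.018 y -0.07 0.067 inner 0.0
-62 2780 x -0.01 0.018 y -0.072 0.072 inner 0.0
-56 2034 x -0.013 0.018 y -0.073 0.073 inner 0.0
-50 1999 x -0.013 0.017 y -0.075 0.074 inner 0.007
-44 1668 x -0.013 0.014 y -0.075 0.074 inner 0.037
-38 518 x -0.042 0.014 y -0.073 0.081 inner 0.041
-32 479 x -0.043 0.012 y -0.055 0.081 inner 0.042
-26 446 x -0.043 0.011 y -0.056 0.081 inner 0.042
-20 443 x -0.042 0.012 y -0.056 0.082 inner 0.042
-14 326 x -0.041 0.011 y -0.056 0.126 inner 0.042
-8 288 x -0.031 0.011 y -0.056 0.132 inner 0.042
-2 279 x -0.03 0.011 y -0.055 0.137 inner 0.042
4 210 x -0.03 0.011 y -0.048 0.143 inner 0.042
10 103 x -0.029 -0.005 y -0.043 0.148 inner 0.043
16 165 x -0.052 -0.023 y 0.049 0.152 inner 0.049
22 214 x -0.05 -0.023 y 0.05 0.158 inner 0.05
28 39 x -0.032 -0.023 y 0.119 0.158 inner 0.119
```

View pics/w5.png

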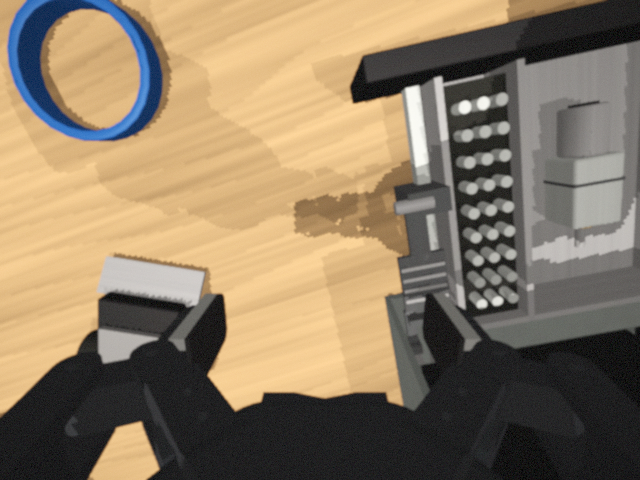

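View pics/s5.png

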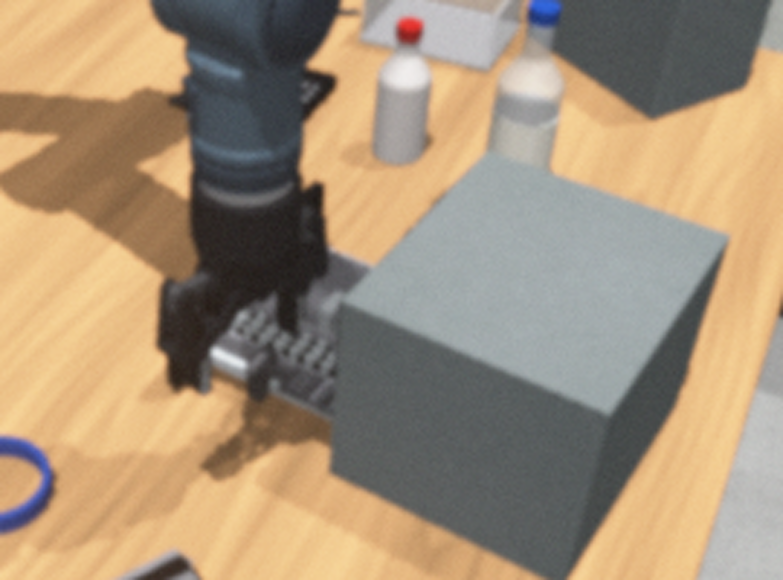

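View pics/t5.png

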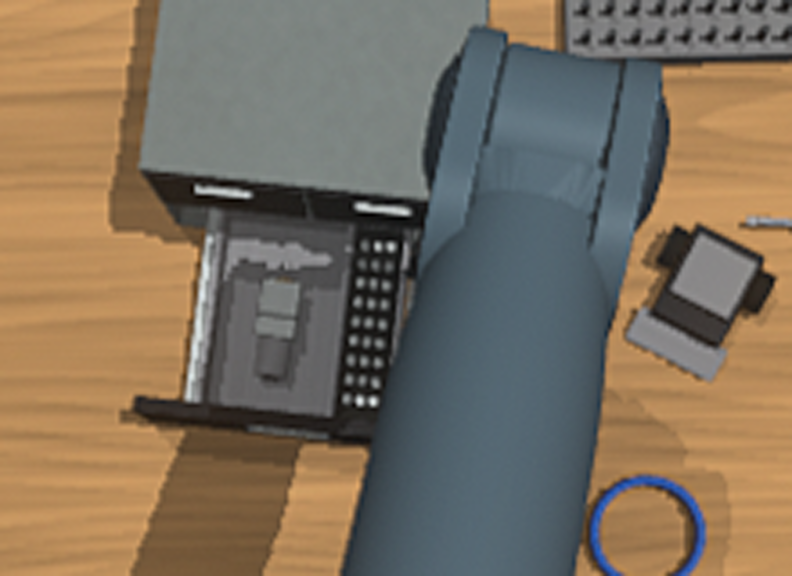

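Call:
apply_moves(
  steps="100 0 0 -30 0;100 0 0 -18 0;100 0 0 -4 0;100 0 0 -2 0;100 0 0 -2 0;100 0 0 -2 0;100 0 0 0 0",
)

```text
clock: 10.4
tool_pos: [0.6053, -0.0782, 0.0724]
tool_rot: [3.141, 0.001, 2.804]
wrist_force: [0.2, -0.4, -0.1]
gripper_width: 1.003
```

Call:
apply_moves(
  steps="100 0 0 -2 0;100 0 0 -2 0;100 0 0 0 0",
)

```text
clock: 10.7
tool_pos: [0.6055, -0.0782, 0.0684]
tool_rot: [3.141, 0.002, 2.804]
wrist_force: [0.9, -0.1, 4.3]
gripper_width: 1.002
```

Call:
apply_moves(
  steps="100 0 0 -2 0;100 0 0 0 0",
)

```text
clock: 10.9
tool_pos: [0.6054, -0.0782, 0.0666]
tool_rot: [3.141, 0.002, 2.804]
wrist_force: [-1.2, -0.9, 6.7]
gripper_width: 1.004
```

Call:
apply_moves(
  steps="100 0 0 -2 0;100 0 0 0 0",
)

```text
clock: 11.1
tool_pos: [0.6056, -0.0782, 0.0651]
tool_rot: [3.141, 0.002, 2.804]
wrist_force: [-1.0, -0.4, 9.0]
gripper_width: 0.999
```

Call:
apply_moves(
  steps="100 0 0 -2 0;100 0 0 -1 0;100 0 0 0 0",
)

```text
clock: 11.4
tool_pos: [0.6073, -0.0784, 0.0638]
tool_rot: [3.14, 0.006, 2.804]
wrist_force: [-1.2, 0.5, 14.1]
gripper_width: 1.001
```

Call:
apply_moves(
  steps="100 2 -0.3 -0.5 0;100 2 -0.3 0 0;100 2 -0.3 0 0;100 2 -0.3 0 0",
)

```text
clock: 11.8
tool_pos: [0.6155, -0.0795, 0.0636]
tool_rot: [3.139, 0.006, 2.804]
wrist_force: [-1.4, -1.0, 16.0]
gripper_width: 0.996
```

```bash
cat > look.py <<'E'
from h import *
import sys
s=sensors.observe(); P=campose('wrist',s); im,d=viewer.get_image('wrist'); cv2.imwrite(f'pics/{sys.argv[1]}.png',im)
print(s['clock'],s['tool_pos'].round(4),s['tool_rot'].round(3),s['wrist_force'].round(1),s['joint_pos'].round(2))
# front panel top-edge distance in cabinet x from face
face=np.array([.683,.067]); ex=np.array([.991,-.132]); ey=np.array([.132,.991])
vv,uu=np.mgrid[0:480:1,0:640:1];vv=vv.ravel();uu=uu.ravel();dd=d[vv,uu];k=dd>.05;uu,vv=uu[k],vv[k]
X=atd(P,np.c_[uu,vv],d[vv,uu]); m=(abs(X[:,2]-.088)<.004); C=np.c_[(X[:,:2]-face)@ex,(X[:,:2]-face)@ey]
m&=(C[:,0]<-.02)&(C[:,1]>-.12)&(C[:,1]<.12)
# keep dense panel
if m.sum()>50:
  h,e=np.histogram(C[m,0],bins=np.arange(-.2,0,.002)); j=h.argmax(); print('panel top n',m.sum(),'peak',e[j],'pct',np.percentile(C[m,0],[2,10,50,90,98]).round(4))
for q in spotter.spot_point('wrist','lever_pad')[:1]: print('pad',q['score'],q['uv'],((atz(P,[q['uv']],.056)[0,:2]-face)@np.c_[ex,ey]).round(4))
E
python3 look.py w6
```

```text
11.8 [ 0.6155 -0.0795  0.0636] [3.139 0.006 2.804] [-1.4 -1.  16. ] [-0.23  0.58 -0.11  0.88  0.    0.11]
panel top n 3748 peak -0.13999999999999996 pct [-0.1453 -0.1436 -0.14   -0.0466 -0.0408]
```

View pics/w6.png

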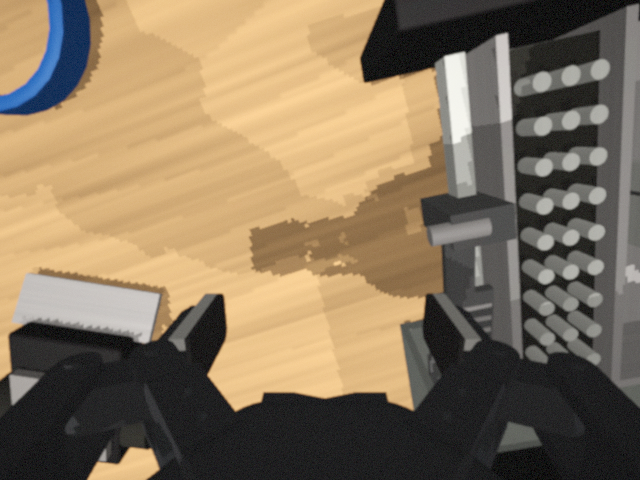

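Call:
apply_moves(
  steps="100 2 -0.3 0 0;100 2 -0.3 0 0;100 2 -0.3 0 0;100 0 0 0 0",
)

```text
clock: 12.3
tool_pos: [0.6218, -0.0804, 0.0637]
tool_rot: [3.139, 0.007, 2.804]
wrist_force: [-0.6, -0.6, 14.2]
gripper_width: 0.997
```

```bash
python3 look.py w7
```

```text
12.3 [ 0.6218 -0.0804  0.0637] [3.139 0.007 2.804] [-0.6 -0.6 14.2] [-0.23  0.59 -0.09  0.89  0.    0.11]
panel top n 3805 peak -0.13399999999999995 pct [-0.1388 -0.1371 -0.1335 -0.0401 -0.0342]
```

Call:
apply_moves(
  steps="100 2 -0.3 0 0;100 2 -0.3 0 0;100 2 -0.3 0 0;100 0 0 0 0",
)

```text
clock: 12.8
tool_pos: [0.6278, -0.0812, 0.0637]
tool_rot: [3.139, 0.007, 2.804]
wrist_force: [-0.4, -0.1, 14.9]
gripper_width: 1.002
```

Call:
apply_moves(
  steps="100 2 -0.3 0 0;100 2 -0.3 0 0;100 0 0 0 0",
)

```text
clock: 13.1
tool_pos: [0.6318, -0.0818, 0.0637]
tool_rot: [3.139, 0.007, 2.804]
wrist_force: [-0.6, 0.4, 14.7]
gripper_width: 1.003
```

```bash
python3 look.py w8
```

```text
13.1 [ 0.6318 -0.0818  0.0637] [3.139 0.007 2.804] [-0.6  0.4 14.7] [-0.23  0.61 -0.06  0.9   0.    0.11]
panel top n 3768 peak -0.12399999999999994 pct [-0.1288 -0.1271 -0.1235 -0.0305 -0.0246]
```

Call:
apply_moves(
  steps="100 1.5 -0.2 0 0;100 0 0 0 0;100 0 0 10 0;100 0 0 20 0;100 0 0 40 0;100 0 0 40 0;100 -20 3 0 0;100 -20 3 0 0",
)

```text
clock: 14.0
tool_pos: [0.5912, -0.0762, 0.1719]
tool_rot: [3.141, 0.004, 2.804]
wrist_force: [-0.0, 0.2, -0.2]
gripper_width: 0.999
```

```bash
python3 look.py w9
```

```text
14.0 [ 0.5912 -0.0762  0.1719] [3.141 0.004 2.804] [-0.   0.2 -0.2] [-0.23  0.45 -0.02  1.1  -0.    0.1 ]
panel top n 5842 peak -0.13399999999999995 pct [-0.1345 -0.1335 -0.1288 -0.1239 -0.1229]
pad 0.79 [417.1, 304.6] [-0.0071 -0.0934]
```

View pics/w9.png

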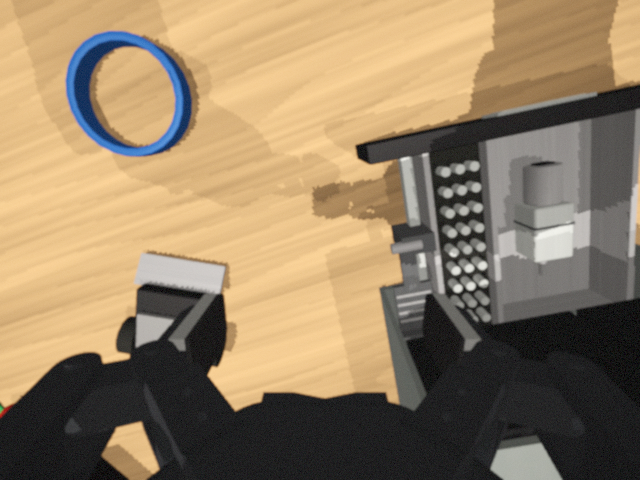

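Call:
apply_moves(
  steps="100 -15 17 0 -0.136;100 -15 17 0 -0.136;100 -15 17 0 -0.136;100 -15 18 0 -0.136;100 -15 18 0 -0.136;100 -15 18 0 -0.137;100 -15 18 0 -0.137;100 -15 18 0 -0.137;100 -15 17 0 -0.137;100 -16 17 0 -0.137;100 0 0 0 0;100 0 0 0 0",
)

```text
clock: 15.3
tool_pos: [0.4398, 0.0992, 0.1702]
tool_rot: [3.141, 0.0, 1.442]
wrist_force: [0.2, 0.1, -0.9]
gripper_width: 0.998
```

```bash
python3 look.py w10
```

```text
15.3 [0.4398 0.0992 0.1702] [3.141 0.    1.442] [ 0.2  0.1 -0.9] [ 0.08  0.18 -0.41  0.98 -0.    1.78]
panel top n 5787 peak -0.13399999999999995 pct [-0.135  -0.1344 -0.1296 -0.1244 -0.1232]
pad 0.92 [620.4, 359.3] [-0.0024 -0.0988]
```

View pics/w10.png

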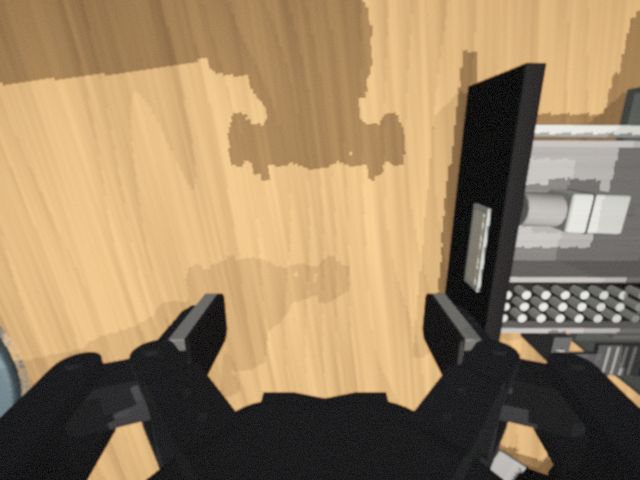

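Call:
apply_moves(
  steps="100 0 0 -45 0;100 0 0 -45 0;100 0 0 -35 0;100 0 0 -15 0;100 0 0 -4 0;100 0 0 0 0;100 10 -1.3 0 0;100 10 -1.3 0 0;100 5 -0.7 0 0;100 5 -0.7 0 0;100 5 -0.7 0 0;100 5 -0.7 0 0",
)

```text
clock: 16.6
tool_pos: [0.4788, 0.0938, 0.0262]
tool_rot: [-3.14, -0.0, 1.439]
wrist_force: [-2.8, -0.1, 0.7]
gripper_width: 0.998
```

Call:
apply_moves(
  steps="100 5 -0.66 0 0;100 5 -0.66 0 0;100 5 -0.66 0 0;100 5 -0.66 0 0;100 5 -0.66 0 0;100 5 -0.66 0 0;100 5 -0.66 0 0;100 5 -0.66 0 0;100 5 -0.66 0 0;100 5 -0.66 0 0;100 5 -0.66 0 0;100 5 -0.66 0 0",
)

```text
clock: 17.8
tool_pos: [0.5397, 0.0857, 0.0263]
tool_rot: [3.142, 0.0, 1.439]
wrist_force: [-2.6, -0.8, -0.4]
gripper_width: 0.996
```

Call:
apply_moves(
  steps="100 5 -0.66 0 0;100 5 -0.66 0 0;100 5 -0.66 0 0;100 5 -0.66 0 0;100 5 -0.66 0 0;100 4 -0.5 0 0;100 4 -0.5 0 0;100 0 0 0 0",
)

```text
clock: 18.6
tool_pos: [0.5737, 0.0815, 0.0267]
tool_rot: [3.14, -0.0, 1.439]
wrist_force: [0.3, 0.3, 0.3]
gripper_width: 1.0
```

```bash
python3 look.py w11; python3 - <<'E'
from h import *
im,d=viewer.get_image('top');cv2.imwrite('pics/t11.png',cv2.resize(im[130:290,200:420],None,fx=3.6,fy=3.6,interpolation=cv2.INTER_CUBIC))
E
```

```text
18.6 [0.5737 0.0815 0.0267] [ 3.14  -0.     1.439] [0.3 0.3 0.3] [ 0.03  0.55 -0.27  0.75  0.    1.73]
panel top n 14837 peak -0.05199999999999988 pct [-0.1783 -0.1705 -0.1113 -0.0503 -0.0438]
```

View pics/w11.png

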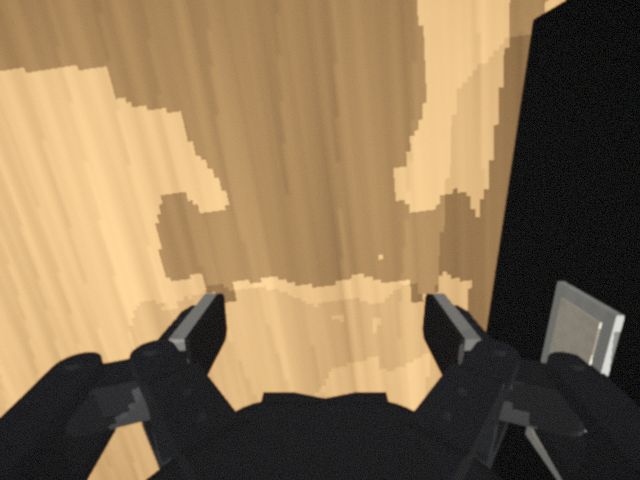

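View pics/t11.png

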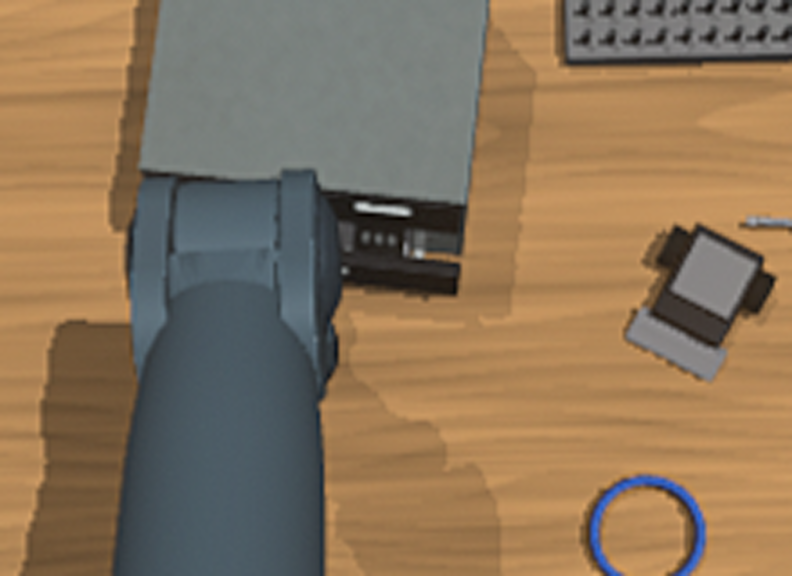

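Call:
apply_moves(
  steps="100 4 -0.5 0 0;100 4 -0.5 0 0;100 3 -0.4 0 0;100 3 -0.4 0 0;100 2 -0.3 0 0;100 0 0 0 0",
)

```text
clock: 19.35
tool_pos: [0.5889, 0.0793, 0.0263]
tool_rot: [3.141, 0.0, 1.439]
wrist_force: [-0.0, -0.1, 0.2]
gripper_width: 0.998
```

Call:
apply_moves(
  steps="100 2 -0.3 0 0;100 1 -0.1 0 0;100 0 0 0 0",
)

```text
clock: 19.65
tool_pos: [0.5914, 0.0789, 0.0263]
tool_rot: [3.141, 0.0, 1.439]
wrist_force: [-0.7, -0.4, -0.8]
gripper_width: 0.998
```

Call:
apply_moves(
  steps="100 1 -0.1 0 0;100 1 -0.1 0 0;100 1 -0.1 0 0;100 0 0 0 0",
)

```text
clock: 20.05
tool_pos: [0.5944, 0.0786, 0.0263]
tool_rot: [3.141, 0.0, 1.439]
wrist_force: [-0.3, -0.3, 0.0]
gripper_width: 1.002
```

Call:
apply_moves(
  steps="100 1 -0.1 0 0;100 1 -0.1 0 0;100 0 0 0 0",
)

```text
clock: 20.35
tool_pos: [0.5959, 0.0785, 0.0262]
tool_rot: [-3.141, 0.0, 1.439]
wrist_force: [-2.5, -0.6, 0.1]
gripper_width: 1.0
```

Call:
apply_moves(
  steps="100 1 -0.1 0 0;100 1 -0.1 0 0;100 0 0 0 0",
)

```text
clock: 20.65
tool_pos: [0.5959, 0.0788, 0.0257]
tool_rot: [-3.137, -0.0, 1.439]
wrist_force: [-7.8, 0.7, 2.5]
gripper_width: 1.002
```

Call:
apply_moves(
  steps="100 1 -0.1 0 0;100 1 -0.1 0 0;100 0 0 0 0",
)

```text
clock: 20.95
tool_pos: [0.5958, 0.0789, 0.0251]
tool_rot: [-3.133, -0.0, 1.44]
wrist_force: [-11.2, 1.8, 2.8]
gripper_width: 1.001
```

Call:
apply_moves(
  steps="100 -8 1 0 0;100 -20 2.6 0 0;100 -40 5 0 0;100 -45 6 0 0;100 -45 6 10 0;100 -30 4 40 0;100 0 0 45 0;100 0 0 45 0;100 0 -20 20 0;100 0 0 0 0;100 0 0 0 0",
)

```text
clock: 22.05
tool_pos: [0.4134, 0.0827, 0.1866]
tool_rot: [3.139, -0.001, 1.438]
wrist_force: [-0.0, -0.3, -0.7]
gripper_width: 1.001
```

```bash
python3 look.py w12; python3 - <<'E'
from h import *
face=np.array([.683,.067]); ex=np.array([.991,-.132]); ey=np.array([.132,.991])
P=campose('top');im,d=viewer.get_image('top');cv2.imwrite('pics/t12.png',cv2.resize(im[100:290,200:440],None,fx=3.3,fy=3.3,interpolation=cv2.INTER_CUBIC))
vv,uu=np.mgrid[90:275,220:350];vv=vv.ravel();uu=uu.ravel();X=atd(P,np.c_[uu,vv],d[vv,uu]);C=np.c_[(X[:,:2]-face)@ex,(X[:,:2]-face)@ey]
m=(abs(X[:,2]-.088)<.006)&(abs(C[:,1])<.12)&(C[:,0]<.02)&(C[:,0]>-.2); print(m.sum(),np.percentile(C[m,0],[2,10,50,90,98]).round(4))
for y0 in (-.1,-.06,-.03,.03,.06,.1):
  k=m&(abs(C[:,1]-y0)<.015)
  if k.sum()>3: print(y0,k.sum(),np.percentile(C[k,0],[5,50,95]).round(4))
print([ (q['score'],q['uv'],((atz(P,[q['uv']],.049)[0,:2]-face)@np.c_[ex,ey]).round(4)) for q in spotter.spot_point('top','drawer_front')[:2]])
im,d=viewer.get_image('scene');cv2.imwrite('pics/s12.png',im)
E
```

```text
22.05 [0.4134 0.0827 0.1866] [ 3.139e+00 -1.000e-03  1.438e+00] [-0.  -0.3 -0.7] [ 0.05  0.1  -0.45  1.01  0.    1.75]
342 [-0.0125 -0.0119 -0.0077 -0.0032 -0.0016]
-0.1 43 [-0.012  -0.0074 -0.0022]
-0.06 46 [-0.0123 -0.0077 -0.0028]
-0.03 42 [-0.0123 -0.0076 -0.0032]
0.03 43 [-0.0121 -0.0073 -0.0025]
0.06 42 [-0.0121 -0.0079 -0.0026]
0.1 44 [-0.0122 -0.0083 -0.0031]
[]
```

View pics/w12.png

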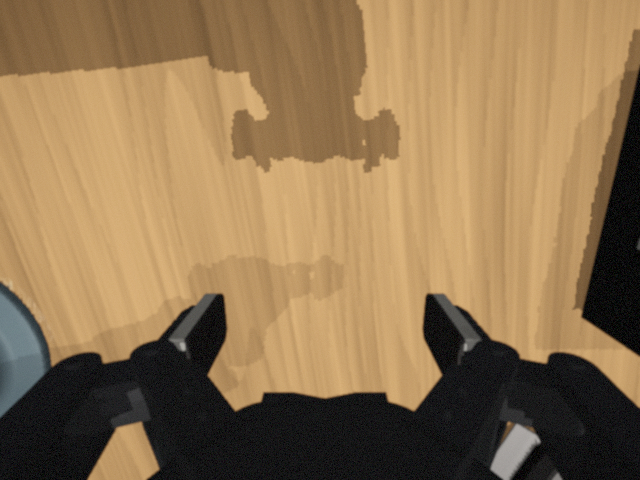

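View pics/t12.png

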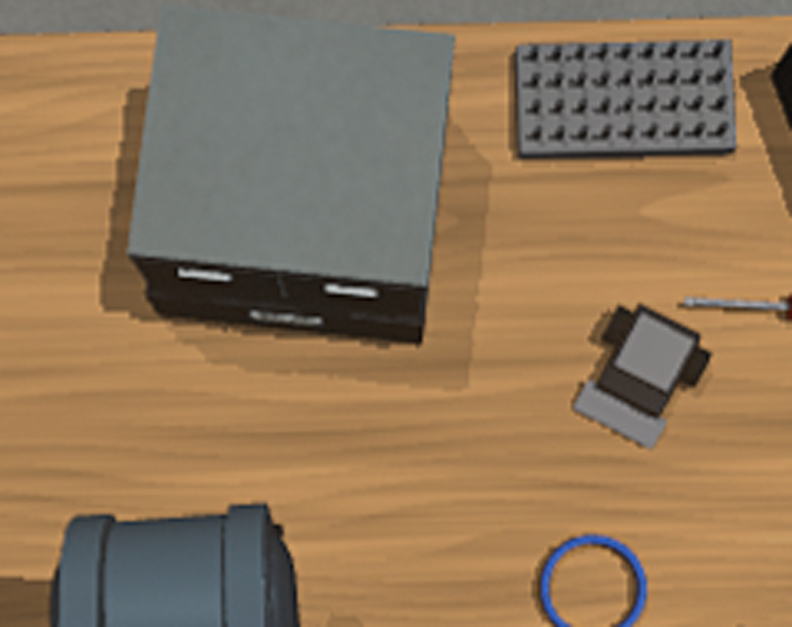

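View pics/s12.png

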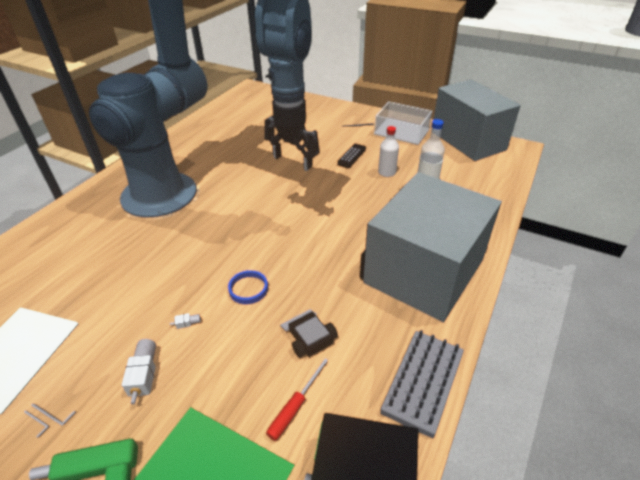

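```bash
python3 -c "
from bench import order
print(order.finish_job())"
```

```text
the job is handed in; nothing more can be done
None
```

The middle-sized gearmotor is in the wide compartment and the drawer is pushed home. I handed the job in at about 22 s of the 64 s allowed; the hand-in reports no verdict.

**What I did**
- **Motor:** I picked the one at top-picture pixel (437, 260). It measured about 92 mm long, against about 126 mm and 59 mm for the other two. I set it down on the compartment floor and let go, with the drawer still at full extension.
- **Lever:** The moves cannot tilt the tool. So I pressed the lever to its stop (about 14 N) with one open finger, from outside the drawer's right-hand side. I dragged the drawer in by friction until it was out about 0.122 m, measured in the wrist picture.
- **Closing:** I pushed the front panel with the open gripper until it stopped. The push rose from about 2.5 to 11 N with no further movement. Then I backed off and raised the arm clear.

**Last checks**
- **Drawer:** The panel's outer side is 12.3 mm out from the unit's face. A panel 12 mm thick that is fully home should show 12 mm. The calibration is good to about 2 mm.
- **Contact:** The arm is clear of everything, with wrist force about 0.
- **Bystanders:** In the final pictures they look where they were at the start; I did not measure them.
- **Motor position:** It was last seen lying flat when the drawer was about 0.122 m out. With the drawer shut it is hidden, so its final position is not confirmed.
- **Failed check:** The detector did not find the drawer front in the last top picture, so the shut position rests on depth readings and the hard stop.

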